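# Put the painted dish away in the drying cabinet

## Robot

A 7-joint arm with a two-finger parallel gripper is mounted at the origin on the work surface. World frame = base frame: x ahead of the robot, y to its left, z up, the work surface at z = 0. Lengths are in m, angles in rad, forces in N, time in s.
With the tool pointing down it reaches from about 0.425 to 0.875 m from the base axis. Payload 9.9 kg.
Tool frame: the origin (TCP) lies midway between the tips of the shut fingers; the grasp point (between the pads) lies 19 mm behind it; z points along the fingers, y is the line along which they close (so a half turn about z gives the same grasp; the last joint's range is limited). The gripper opens to 85 mm and grips with 20 to 120 N. Pads are 22 mm wide; open, the fingers measure 114 mm over their backs; the gripper's body (76 mm by 85 mm) begins 54 mm behind the grasp point. The pads swing forward as they close: fully open they stand 13 mm farther back than shut.
Start: joints at [-1.317, 0.576, 0.025, 1.437, -0.015, 1.129, -0.057], TCP at [0.224, 0.637, 0.231] pointing down, gripper open.
Joint ranges: [-2.76, 2.76], [-0.34, 2.15], [-1.52, 1.57], [0.19, 2.46], [-1.09, 4.23], [0.17, 1.99], [-2.82, 2.82]. Speed limits (rad/s): [2.22, 2.22, 3.01, 3.01, 3.14, 3.14, 3.14].

## Interface

Orientations are given as a unit quaternion [x, y, z, w].
In Python, from rig import manip gives the robot as it stands.
- The arm moves only by the tool send_rows, never from a script. Its argument "motion" is a list that holds one entry, the list of rows, each a list of 7 numbers: the turn, a rotation vector about the tool's x, y, z in degrees, then the shift along the tool's x, y, z in m, then the finger opening in m, from 0 to 0.0854. A call has 1 to 20 rows; each row is the pose to reach, as a shift and turn from the pose commanded when the call began, along the tool's axes at that moment; what a row does not reach only later rows make up. A row lasts 1/12 s, in which the tool goes at most 41.7 mm and 7.16 degrees, less where a joint would pass 70% of its speed; a pose out of reach is approached as far as the arm can. A call with a gripper value outside its range is refused whole. The fingers move at their own pace and stop on an object; "squeeze" is the grip in N (left out, the last holds). Time passes only in rows, so rows that repeat a pose let the fingers close. It gives the time, the measured TCP pose, the force, the opening and the grip force at its end, in the units of the state.
- manip.observe(): the state, without advancing time (a new reading comes with each control period).
- manip.snapshot(name): name is "scene" or "top"; returns a dict with "image" (400x640x3 uint8, blue, green, red), "fx", "fy", "cx", "cy" (pixels), "pose" (4x4, takes a point from camera to world coordinates). Camera axes: x right, y down, z forward; pixel columns grow to the right and rows downward; lengths in m; the calibration is good to about 2 mm. A picture is of the moment at which its call begins. There is no depth.
- manip.sign_off(): hands the job in; it is judged then, once.
Trained networks look in the newest picture that a camera, given by its name, has taken for a name from the list of things; names that differ only in an ending like _2 or _b are one class to them, and where a whole thing is asked for, a point or a joint stands for the part that bears it (a point fixed in the world has none). Each returns a list of dicts, best first, with "confidence" (0 to 1); they miss things now and then, are a little off and sometimes report something else, mostly with a low value. They report only what shows in the picture. A call takes as long as a camera call.
- manip.regions_of(camera, query): "pixels" (400x640 bool, what is visible of it) and "uv" ([column, row] in pixels, amid what is visible of it).
- manip.landmark_of(camera, query): "uv" ([column, row] in pixels: a listed point, or the origin of a listed thing).
The state is a dict: "clock": time; "q": joint angles; "dq": joint speeds; "joint_efforts": joint torques, N m; "ee_pos": TCP position; "tool_rot": TCP orientation; "ft_force": force on the tool from outside, world axes, zero at the start; "moment": the same for the moment, N m; "finger_gap": finger opening in m; "gripper_force": force on a finger pad.
Only numpy, scipy, OpenCV 4.12 (cv2) and the standard library are available. Lean on these libraries where they do the work, as an engineer would, in place of code of your own. Each camera call takes 0.05 s, during which the arm holds its last target. There are 200 camera calls.

## Task

Pull down the flap door of the drying cabinet until it is fully open and put the dark green and gold painted dish, right way up, wholly inside on the cabinet floor between the two vases. Only then push the door back up until it is fully closed. Keep the dish from tipping over, and leave the plain buff dish, the brush pot and the vases standing where they are.

Things in the scene. Friction and masses are not known exactly. Their poses are not given: they have to be found in the camera images.
- cabinet: Fixed clear-walled drying cabinet on a white plinth, aluminium frame, clear roof, on the bench's left, its front facing right. Origin on the bench, mid-width under the front plane; x into it (about world +y), y along its front (about world -x), z up; yaw 1.37 to 1.77. Outer size 135 mm (x = 0 to 135) x 300 mm (y) x 239 mm high (roof top). All sizes in mm.
- chamber (a point): Middle of the chamber floor's front edge, above the cabinet's origin at z = 79 mm, same axes. The chamber is the clear space over the plinth: 129 deep (x), 288 wide (y), 153 high, open at the front when the door is down.
- door (a joint): Bottom-hinged flat blue door, no handle; hinge line along the cabinet's y at its x = 0, z = 80 mm. 0 = closed (upright, at its stop), pi/2 = fully open (at its stop): its upper edge has come down to the right and its inner face lies level as a shelf, 1 above the chamber floor. Stiff hinge (about 0.6 N m): stays at any angle where it is left. May start ajar, 0 to 0.3 rad.
- door_edge (a point): Middle of the door's upper (free) edge, marked by an aluminium strip, on the inner face, 200 mm from the hinge. Door 300 mm wide, 14 thick. Closed, the inner face is at cabinet x = 0 and stands 41 above the roof, so fingers over the roof can draw it forward from behind. Open, its underside is 66 above the bench, nothing below. x axis: out of the inner face; y along the edge.
- dish: The painted dish: loose rectangular ceramic dish, dark green with a gold rim and gold and white brush strokes. 52 (x) x 116 (y) x 26 mm high, upright outer walls, about 0.25 kg. Origin in the middle of its underside, z up. On the bench to the right of the door, nearer or farther than the other dish, yaw within 0.8 rad of 0.
- plain_dish: Plain unpainted buff (pale brown) dish of the same shape and frame beside it; to be left alone.
- vase: Loose blue vase, largest diameter 64 mm, 115 mm high, origin in the middle of its foot. Stands in the chamber towards one end, about 60 mm behind the front plane; to be left alone.
- bud_vase: Loose slim terracotta bud vase, diameter 36 mm, 100 mm high, origin in the middle of its foot. Stands in the chamber towards the other end; to be left alone. The clear space between it and the blue vase is at least 130 mm wide; its middle varies.
- brush_pot: Loose grey-blue pot, diameter 76 mm, 95 mm high, with brushes sticking up to 205 mm above the bench and 42 mm out from its axis. Origin in the middle of its foot. Stands on the bench beyond the two dishes, to the right; to be left alone.

How it is judged:
By the outcome, as a careful person would: the job done as asked, in the order asked, and still so for the second after the job is handed in, with the robot touching nothing.
It also fails if it takes over 72 s, if anything falls off the work surface, if the arm or the gripper's body presses on something with over 40 N, if the wrist force passes 120 N, or if a joint passes its speed limit or range.

## Working session

There is one attempt and no reset: what is moved stays moved. The work goes in short steps, Python scripts to look and compute and a tool call to move; the robot and the scene stay as the last step left them, time stands still between calls to the robot, and variables do not carry over. Pictures are saved under pics/ and viewed, at most 10 in all, crops included, and the job is handed in when it is done.

Besides the shell and the picture viewer there is one more tool, called after "Emit:" as name(argument=value, ...), one argument or row to a line, values as JSON. send_rows: Moves the arm, as the interface text tells. Its arguments: {"type":"object","properties":{"motion":{"type":"array"},"squeeze":{"type":"number"}},"required":["motion"]}

```bash
mkdir -p pics; python3 - <<'E'
from rig import manip
import cv2,numpy as np
o=manip.observe()
for k,v in o.items(): print(k,np.round(v,4))
for c in ("scene","top"):
    s=manip.snapshot(c); cv2.imwrite(f"pics/{c}1.png",s["image"]); print(c,s["fx"],s["fy"],s["cx"],s["cy"]);print(np.round(s["pose"],4).tolist())
    for q in ["cabinet","dish","plain_dish","vase","bud_vase","brush_pot","chamber","door_edge"]:
        r=manip.landmark_of(c,q); print(c,q,[(np.round(x["uv"],1).tolist(),round(x["confidence"],2)) for x in r[:2]])
E
```

```text
clock 0.0
q [-1.3168  0.5766  0.0248  1.4379 -0.015   1.129  -0.0565]
dq [ 0.0005  0.0007 -0.0011 -0.0001 -0.      0.0002 -0.001 ]
joint_efforts [ 8.00000e-04 -7.65756e+01  2.25000e+00 -2.85979e+01  1.52000e-02
  1.26000e-02 -0.00000e+00]
ee_pos [0.2235 0.6364 0.2304]
tool_rot [ 1.681e-01  9.858e-01 -8.000e-04 -1.000e-04]
ft_force [-0.6622 -0.2124  0.2786]
moment [-0.0195 -0.0151  0.0001]
gripper_force 0.0
finger_gap 0.0856
scene 410.12737406533574 410.12737406533574 326.28257278899326 198.50839616985965
[[0.9986, 0.053, -0.0078, 0.5522], [0.0529, -0.9523, 0.3007, -0.4856], [0.0085, -0.3007, -0.9537, 1.2694], [0.0, 0.0, 0.0, 1.0]]
scene cabinet [([337.0, 142.2], 0.95)]
scene dish [([280.7, 255.6], 0.71)]
scene plain_dish []
scene vase []
scene bud_vase []
scene brush_pot [([311.1, 316.9], 0.45)]
scene chamber [([334.7, 132.4], 0.72)]
scene door_edge [([338.0, 107.0], 0.86)]
top 447.87853867350105 447.87853867350105 318.5081237605028 195.4527223320477
[[0.024, -0.9961, 0.0854, 0.4432], [-0.9996, -0.0226, 0.0179, -0.1429], [-0.0159, -0.0858, -0.9962, 1.2707], [0.0, 0.0, 0.0, 1.0]]
top cabinet [([237.6, 191.2], 0.65)]
top dish [([372.6, 249.7], 0.97)]
top plain_dish [([371.8, 177.0], 0.69), ([375.8, 248.2], 0.45)]
top vase []
top bud_vase [([228.0, 186.8], 0.59), ([235.3, 191.7], 0.29)]
top brush_pot [([435.4, 211.4], 0.68)]
top chamber [([228.9, 186.2], 0.85)]
top door_edge [([226.2, 175.9], 0.76)]
```

View pics/scene1.png

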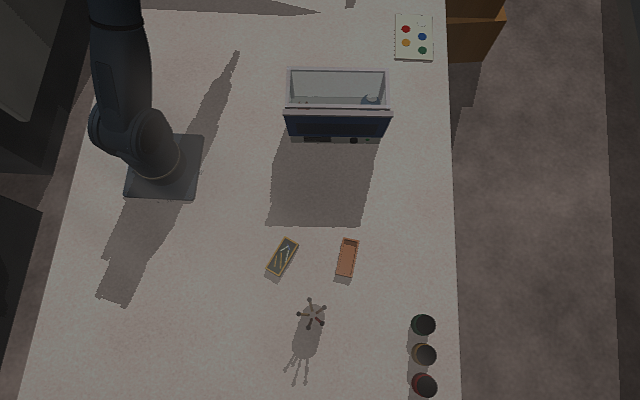

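View pics/top1.png

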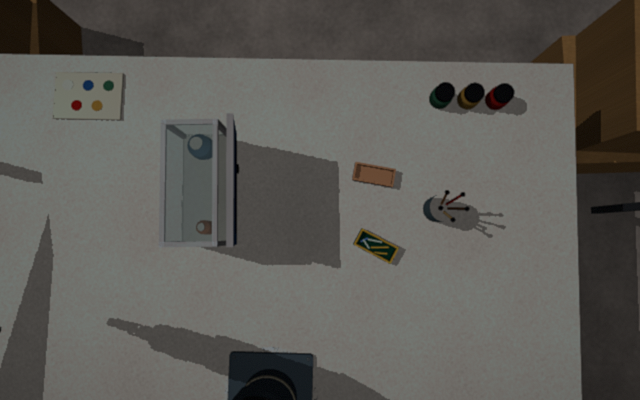

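Scene view: the cabinet is at ~(337,110) with its door nearly closed. The green dish is at (282,257), the plain dish at (347,257) and the pot at (311,315). Top view: cabinet at 161–235 × 118–248, blue vase (200,146), bud vase (204,227), green dish (377,246), plain dish (374,174), pot (435,210). I'll zoom in on the cabinet next.

```bash
cat > h.py <<'E'
from rig import manip
import cv2,numpy as np
def ray(s,uv):
    P=np.array(s["pose"]); d=np.array([(uv[0]-s["cx"])/s["fx"],(uv[1]-s["cy"])/s["fy"],1.])
    return P[:3,3],P[:3,:3]@d
def onz(s,uv,z):
    o,d=ray(s,uv); return o+d*(z-o[2])/d[2]
def proj(s,p):
    P=np.array(s["pose"]); c=P[:3,:3].T@(np.array(p)-P[:3,3]); return np.array([s["fx"]*c[0]/c[2]+s["cx"],s["fy"]*c[1]/c[2]+s["cy"]])
def tri(s1,u1,s2,u2):
    o,d=ray(s1,u1);p,e=ray(s2,u2)
    t=np.linalg.lstsq(np.c_[d,-e],p-o,rcond=None)[0]
    a=o+d*t[0];b=p+e*t[1]; return (a+b)/2,np.linalg.norm(a-b)
E
python3 - <<'E'
from h import *
S={c:manip.snapshot(c) for c in("scene","top")}
t=S["top"]["image"][105:255,150:250]; s=S["scene"]["image"][60:150,275:400]
t=cv2.resize(t,None,fx=3.9,fy=3.9,interpolation=cv2.INTER_CUBIC); s=cv2.resize(s,None,fx=3.2,fy=3.2,interpolation=cv2.INTER_CUBIC)
out=np.zeros((600,800,3),np.uint8); out[:t.shape[0],:t.shape[1]]=t; out[:s.shape[0],395:395+s.shape[1]]=s
cv2.imwrite("pics/crop1.png",cv2.convertScaleAbs(out,alpha=1.6,beta=10))
for c in S:
  for q,z in [("dish",.026),("plain_dish",.026),("vase",.19),("bud_vase",.17),("brush_pot",.1),("door",0),("cabinet",0.239)]:
    for r in manip.regions_of(c,q)[:2]:
        m=r["pixels"].astype(np.uint8); cs=max(cv2.findContours(m,0,1)[0],key=cv2.contourArea)
        b=cv2.minAreaRect(cs); box=cv2.boxPoints(b)
        if m.sum()<30: continue
        print(c,q,round(r["confidence"],2),np.round(r["uv"]),m.sum(),np.round(onz(S[c],b[0],z)[:2],4),np.round([onz(S[c],k,z)[:2] for k in box],3).tolist(),np.round(box,1).tolist())
E
```

```text
scene dish 0.7 [284. 256.] 639 [ 0.4179 -0.2854] [[0.368, -0.323], [0.421, -0.221], [0.468, -0.247], [0.415, -0.348]] [[264.70001220703125, 267.8999938964844], [284.79998779296875, 235.6999969482422], [299.70001220703125, 244.89999389648438], [279.5, 277.20001220703125]]
scene plain_dish 0.92 [347. 259.] 661 [ 0.6176 -0.2781] [[0.578, -0.331], [0.602, -0.213], [0.658, -0.224], [0.633, -0.341]] [[334.20001220703125, 274.29998779296875], [343.6000061035156, 236.39999389648438], [361.5, 240.89999389648438], [352.1000061035156, 278.79998779296875]]
scene brush_pot 0.76 [310. 318.] 161 [ 0.5138 -0.4772] [[0.506, -0.49], [0.51, -0.462], [0.522, -0.464], [0.517, -0.492]] [[305.3999938964844, 328.6000061035156], [307.79998779296875, 318.1000061035156], [312.0, 319.0], [309.6000061035156, 329.6000061035156]]
scene door 0.87 [333. 123.] 2896 [0.5656 0.1895] [[0.379, 0.127], [0.37, 0.236], [0.757, 0.254], [0.757, 0.144]] [[281.70001220703125, 136.60000610351562], [282.0, 108.0], [393.1000061035156, 109.30000305175781], [392.70001220703125, 137.89999389648438]]
scene cabinet 0.72 [337. 104.] 790
[... 751 characters left out ...]
 brush_pot 0.71 [445. 208.] 429 [ 0.5126 -0.4108] [[0.541, -0.389], [0.548, -0.421], [0.484, -0.432], [0.478, -0.401]] [[420.79998779296875, 198.60000610351562], [432.8999938964844, 196.5], [437.20001220703125, 221.0], [425.1000061035156, 223.10000610351562]]
top door 0.79 [233. 183.] 1347 [0.5922 0.1318] [[0.783, 0.154], [0.784, 0.125], [0.406, 0.11], [0.405, 0.138]] [[226.0, 114.0], [236.0, 114.0], [236.0, 245.0], [226.0, 245.0]]
top cabinet 0.74 [199. 181.] 9712 [0.5625 0.1555] [[0.407, 0.24], [0.72, 0.254], [0.722, 0.069], [0.409, 0.059]] [[158.89999389648438, 246.0], [160.1999969482422, 112.30000305175781], [238.60000610351562, 113.0999984741211], [237.1999969482422, 246.8000030517578]]
```

View pics/crop1.png

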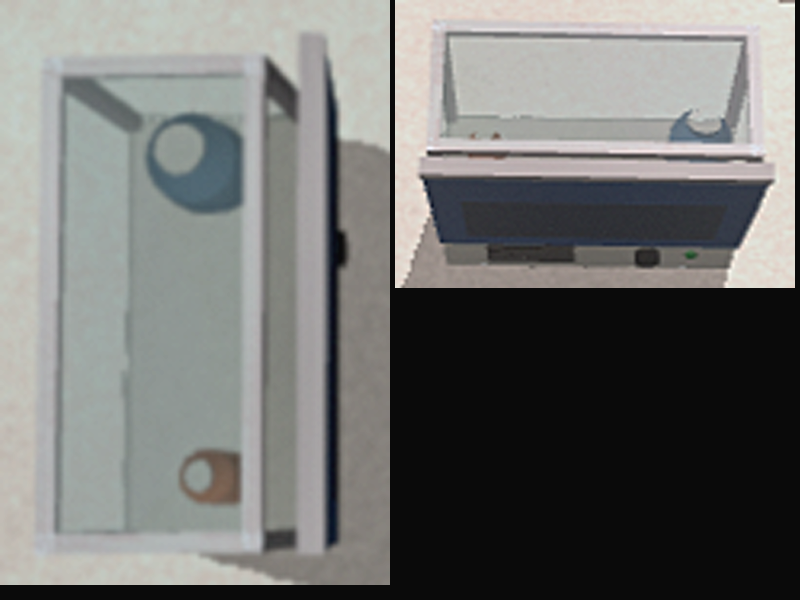

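The zoom shows the roof frame corners at top (161,120), (159,246.5), (217,120), (217,246.5). The door's strip has its inner edge at column ~226.6, so the door is slightly ajar. The bud vase is at the near end and the blue vase at the far end.

```bash
python3 - <<'E'
from h import *
from scipy.optimize import least_squares
T=manip.snapshot("top");S=manip.snapshot("scene")
# cabinet frame: x into (world +y), y along front (world -x)
roof={(135,-150):((160.8,120.4),(389.1,68.4)),(135,150):((159.2,246.5),(286.6,66.3)),(0,-150):((217.2,119.6),(390,110)),(0,150):((217.2,246.5),(285.3,107.8))}
edge={-150:((226.9,113.5),(393.8,111.6)),150:((226.4,246.5),(282.5,109.4))}
def W(p,c):
    x0,y0,a=p; R=np.array([[np.cos(a),-np.sin(a)],[np.sin(a),np.cos(a)]])
    return np.r_[np.array([x0,y0])+R@np.array(c[:2]),c[2]]
def res(p):
    r=[]
    for (x,y),(t,s) in roof.items():
        w=W(p[:3],(x/1e3,y/1e3,.239)); r+=[proj(T,w)-t,proj(S,w)-s]
    for y,(t,s) in edge.items():
        w=W(p[:3],(-.2*np.sin(p[3]),y/1e3,.08+.2*np.cos(p[3]))); r+=[proj(T,w)-t,proj(S,w)-s]
    return np.concatenate(r)
f=least_squares(res,[.56,.1,1.57,.1],loss="soft_l1"); p=f.x; print(np.round(p,4)); print(np.round(res(p).reshape(-1,4),1))
np.save("cab.npy",p)
def C(w):
    a=p[2]; return np.array([[np.cos(a),np.sin(a)],[-np.sin(a),np.cos(a)]])@(np.array(w)[:2]-p[:2])
for n,q,z in [("blue top",((180)/3.9+150,148/3.9+105),.194),("bud top",(203/3.9+150,475/3.9+105),.179),("blue body",(197/3.9+150,163/3.9+105),.13)]:
    w=onz(T,q,z); print(n,w.round(3),C(w).round(3))
for n,t,s in [("dish",(375.3,245.4),(282.2,256.4)),("plain",(373.5,174.3),(347.8,257.6))]:
    print(n,tri(T,t,S,s), C(tri(T,t,S,s)[0]))
# pot rim
for z in(.095,): print("pot",onz(T,(432,210),z))
E
```

```text
[0.5598 0.1103 1.6092 0.1484]
[[ 0.5 -1.5 -0.7 -0.6]
 [ 0.   0.3 -0.5 -0.3]
 [ 1.1 -1.8 -0.1 -1.4]
 [ 0.5 -0.6 -1.3 -1. ]
 [ 0.3 -0.3 -1.3 -0.6]
 [ 0.4 -0.3 -0.3 -0.3]]
blue top [0.658 0.179 0.194] [ 0.065 -0.1  ]
bud top [0.453 0.159 0.179] [0.053 0.104]
blue body [0.661 0.186 0.13 ] [ 0.072 -0.104]
dish (array([ 0.41533654, -0.28240671,  0.00679922]), np.float64(0.0012383039823073427)) [-0.38690157  0.15944445]
plain (array([ 0.61719032, -0.27480106,  0.00322414]), np.float64(0.002972634047825688)) [-0.38706093 -0.0425525 ]
pot [ 0.51245562 -0.41970483  0.095     ]
```

```bash
cat >> h.py <<'E'
from scipy.spatial.transform import Rotation as Ro
p=np.load("cab.npy")
def W(c):
    a=p[2]; return np.r_[p[:2]+np.array([[np.cos(a),-np.sin(a)],[np.sin(a),np.cos(a)]])@np.array(c[:2]),c[2]]
def ori(phi,t=0):  # tool-y world angle, tilt (deg) about tool y
    f=np.radians(phi); y=np.array([np.cos(f),np.sin(f),0]); z=np.array([0,0,-1.])
    return Ro.from_matrix(np.c_[np.cross(y,z),y,z])*Ro.from_euler("y",t,degrees=True)
PH=np.degrees(p[2])-90
def rel(poses,frm=None):
    o=manip.observe(); R0=Ro.from_quat(o["tool_rot"]); p0=np.array(o["ee_pos"])
    if frm: p0,R0=frm
    for w,R in poses:
        print(np.round((R0.inv()*R).as_rotvec(degrees=True),1).tolist(),np.round(R0.inv().apply(np.array(w)-p0),3).tolist())
E
python3 - <<'E'
from h import *
print(PH, W((.018,0,.33)))
rel([((.2235,.6364,.33),ori(70.6)),(W((.018,0,.33)),ori(PH)),(W((.018,0,.253)),ori(PH))])
print("arc, from start pose")
f=(W((.018,0,.253)),ori(PH))
P=[]
for th in np.linspace(.148,np.pi/2,19):
    r=.18 if th>.3 else .177
    P.append((W((.011-r*np.sin(th),0,.08+r*np.cos(th))),ori(PH)))
rel(P,f)
E
```

```text
2.2030324618542636 [0.55909844 0.12832474 0.33      ]
[-0.0, -0.0, 0.0] [0.0, -0.0, -0.099]
[-0.0, 0.0, 68.4] [-0.485, -0.369, -0.099]
[-0.0, 0.0, 68.4] [-0.485, -0.369, -0.022]
arc, from start pose
[0.0, 0.0, 0.0] [-0.033, 0.0, -0.002]
[0.0, 0.0, 0.0] [-0.047, -0.0, 0.001]
[0.0, 0.0, 0.0] [-0.061, 0.0, 0.001]
[0.0, 0.0, 0.0] [-0.075, 0.0, 0.006]
[0.0, 0.0, 0.0] [-0.088, 0.0, 0.012]
[0.0, 0.0, 0.0] [-0.1, 0.0, 0.019]
[0.0, 0.0, 0.0] [-0.112, -0.0, 0.027]
[0.0, 0.0, 0.0] [-0.123, 0.0, 0.035]
[0.0, 0.0, 0.0] [-0.134, 0.0, 0.045]
[0.0, 0.0, 0.0] [-0.143, -0.0, 0.055]
[0.0, 0.0, 0.0] [-0.152, 0.0, 0.067]
[0.0, 0.0, 0.0] [-0.16, 0.0, 0.078]
[0.0, 0.0, 0.0] [-0.167, 0.0, 0.091]
[0.0, 0.0, 0.0] [-0.173, -0.0, 0.104]
[0.0, 0.0, 0.0] [-0.178, 0.0, 0.117]
[0.0, 0.0, 0.0] [-0.182, -0.0, 0.131]
[0.0, 0.0, 0.0] [-0.185, 0.0, 0.145]
[0.0, 0.0, 0.0] [-0.186, 0.0, 0.159]
[0.0, 0.0, 0.0] [-0.187, -0.0, 0.173]
```

Emit:
send_rows(
  motion=[
    [[0, 0, 0, 0, 0, -0.033, 0], [0, 0, 0, 0, 0, -0.066, 0], [0, 0, 0, 0, 0, -0.099, 0], [0, 0, 4.6, -0.032, -0.025, -0.1, 0], [0, 0, 9.1, -0.065, -0.049, -0.1, 0], [0, 0, 13.7, -0.097, -0.074, -0.1, 0], [0, 0, 18.2, -0.129, -0.098, -0.1, 0], [0, 0, 22.8, -0.162, -0.123, -0.1, 0], [0, 0, 27.4, -0.194, -0.148, -0.1, 0], [0, 0, 31.9, -0.226, -0.172, -0.1, 0], [0, 0, 36.5, -0.259, -0.197, -0.1, 0], [0, 0, 41, -0.291, -0.221, -0.1, 0], [0, 0, 45.6, -0.323, -0.246, -0.1, 0], [0, 0, 50.2, -0.356, -0.271, -0.1, 0], [0, 0, 54.7, -0.388, -0.295, -0.1, 0], [0, 0, 59.3, -0.42, -0.32, -0.1, 0], [0, 0, 63.8, -0.453, -0.344, -0.1, 0], [0, 0, 68.4, -0.485, -0.369, -0.1, 0], [0, 0, 68.4, -0.485, -0.369, -0.1, 0], [0, 0, 68.4, -0.485, -0.369, -0.1, 0]],
  ],
)

```text
clock: 3.47
ee_pos: [0.5599, 0.1251, 0.3313]
tool_rot: [0.695, 0.719, -0.0, 0.0]
ft_force: [-0.7, 1.1, -0.0]
finger_gap: -0.0001
gripper_force: 0.0
```

Emit:
send_rows(
  motion=[
    [[0, 0, 0, 0.003, 0, 0.025, 0], [0, 0, 0, 0.003, 0, 0.05, 0], [0, 0, 0, 0.003, 0, 0.07, 0], [0, 0, 0, 0.003, 0, 0.078, 0], [0, 0, 0, 0.003, 0, 0.078, 0], [0, 0, 0, 0.003, 0, 0.078, 0]],
  ],
)

```text
clock: 3.97
ee_pos: [0.5589, 0.1318, 0.2539]
tool_rot: [0.693, 0.721, 0.0, -0.0]
ft_force: [0.9, 0.9, 0.8]
finger_gap: 0.0002
gripper_force: 0.0
```

```bash
python3 - <<'E'
from h import *
print(manip.observe()["ee_pos"],manip.observe()["ft_force"])
t=manip.snapshot("top")["image"][90:260,140:300]; s=manip.snapshot("scene")["image"][50:170,260:420]
t=cv2.resize(t,None,fx=2.5,fy=2.5); s=cv2.resize(s,None,fx=2.5,fy=2.5)
out=np.zeros((425,800,3),np.uint8); out[:425,:400]=t; out[:300,400:]=s
cv2.imwrite("pics/b.png",cv2.convertScaleAbs(out,alpha=1.5))
E
```

```text
[0.55887272 0.13178409 0.25387828] [0.86768076 0.90518692 0.76060895]
```

View pics/b.png

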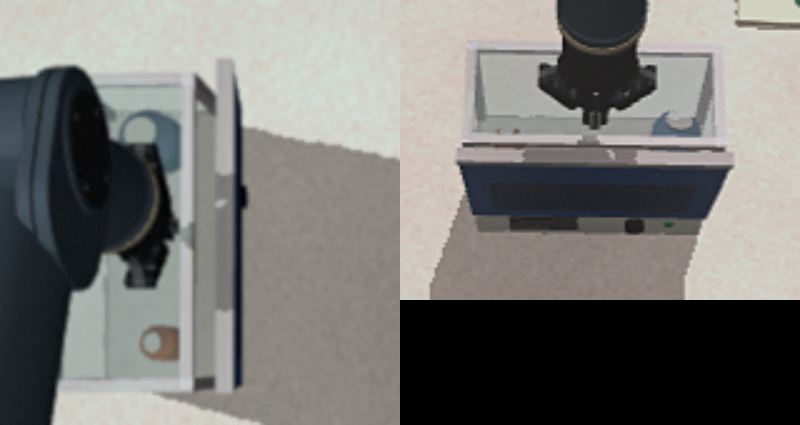

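The shut fingers sit over the roof behind the door strip, tips at about (595,120) in the right half of the crop. Next I draw the door down along the arc.

Emit:
send_rows(
  motion=[
    [[0, 0, 0, -0.02, 0, 0, 0], [0, 0, 0, -0.033, 0, 0, 0], [0, 0, 0, -0.047, 0, 0.001, 0], [0, 0, 0, -0.061, 0, 0.002, 0], [0, 0, 0, -0.075, 0, 0.006, 0], [0, 0, 0, -0.088, 0, 0.012, 0], [0, 0, 0, -0.1, 0, 0.019, 0], [0, 0, 0, -0.112, 0, 0.027, 0], [0, 0, 0, -0.123, 0, 0.035, 0], [0, 0, 0, -0.134, 0, 0.045, 0], [0, 0, 0, -0.143, 0, 0.055, 0], [0, 0, 0, -0.152, 0, 0.067, 0], [0, 0, 0, -0.16, 0, 0.078, 0], [0, 0, 0, -0.167, 0, 0.091, 0], [0, 0, 0, -0.173, 0, 0.104, 0], [0, 0, 0, -0.178, 0, 0.117, 0], [0, 0, 0, -0.182, 0, 0.131, 0], [0, 0, 0, -0.185, 0, 0.145, 0], [0, 0, 0, -0.186, 0, 0.159, 0], [0, 0, 0, -0.186, 0, 0.17, 0]],
  ],
)

```text
clock: 5.73
ee_pos: [0.566, -0.0559, 0.0821]
tool_rot: [0.693, 0.721, -0.0, 0.0]
ft_force: [0.2, -1.0, 0.6]
finger_gap: 0.0
gripper_force: 0.6
```

Emit:
send_rows(
  motion=[
    [[0, 0, 0, 0, 0, 0.003, 0], [0, 0, 0, 0, 0, 0.005, 0], [0, 0, 0, 0, 0, 0.006, 0], [0, 0, 0, 0, 0, 0.006, 0]],
  ],
)

```text
clock: 6.07
ee_pos: [0.5658, -0.0556, 0.0799]
tool_rot: [0.693, 0.72, 0.001, 0.0]
ft_force: [-11.1, 0.8, 35.2]
finger_gap: 0.0004
gripper_force: 17.9
```

```bash
python3 - <<'E'
from h import *
D=(.416,-.282)
yw=np.degrees(-.455)
rel([((.566,-.056,.16),ori(PH)),((*D,.12),ori(yw)),((*D,.05),ori(yw)),((*D,.003),ori(yw))])
T=manip.snapshot("top")
for q in("dish",):
  for r in manip.regions_of("top",q)[:2]:
    m=r["pixels"].astype(np.uint8); c=max(cv2.findContours(m,0,1)[0],key=cv2.contourArea); b=cv2.minAreaRect(c)
    k=np.array([onz(T,u,.026)[:2] for u in cv2.boxPoints(b)]); print(r["confidence"],onz(T,b[0],.026).round(4),b, [(np.linalg.norm(k[i]-k[i-1]).round(4),np.degrees(np.arctan2(*(k[i]-k[i-1])[::-1])).round(1)) for i in range(4)])
S=manip.snapshot("scene")
print([(x["uv"],x["confidence"]) for c in("scene","top") for x in manip.landmark_of(c,"dish")])
E
```

```text
[0.0, -0.0, -0.0] [-0.0, 0.0, -0.08]
[0.0, -0.0, 28.3] [-0.22, -0.158, -0.04]
[0.0, -0.0, 28.3] [-0.22, -0.158, 0.03]
[0.0, -0.0, 28.3] [-0.221, -0.158, 0.077]
0.73 [ 0.4154 -0.2817  0.026 ] ((375.7538146972656, 245.31777954101562), (42.80210494995117, 18.76958465576172), 27.758541107177734) [(np.float64(0.117), np.float64(63.7)), (np.float64(0.0519), np.float64(-26.8)), (np.float64(0.1173), np.float64(-116.5)), (np.float64(0.0516), np.float64(152.9))]
[([282.5, 258.8], 0.92), ([369.1, 116.5], 0.68), ([376.4, 248.4], 0.61)]
```

Emit:
send_rows(
  motion=[
    [[0, 0, 0, 0, 0, -0.03, 0], [0, 0, 0, 0, 0, -0.06, 0.02], [0, 0, 0, 0, 0, -0.08, 0.085], [0, 0, 3, -0.024, -0.017, -0.08, 0.085], [0, 0, 6, -0.049, -0.035, -0.08, 0.085], [0, 0, 9, -0.073, -0.053, -0.08, 0.085], [0, 0, 12, -0.098, -0.07, -0.08, 0.085], [0, 0, 16, -0.122, -0.088, -0.075, 0.085], [0, 0, 19, -0.147, -0.105, -0.07, 0.085], [0, 0, 22, -0.171, -0.123, -0.06, 0.085], [0, 0, 25, -0.196, -0.14, -0.05, 0.085], [0, 0, 28.8, -0.22, -0.158, -0.04, 0.085], [0, 0, 28.8, -0.22, -0.158, -0.04, 0.085], [0, 0, 28.8, -0.22, -0.158, -0.02, 0.085], [0, 0, 28.8, -0.22, -0.158, 0.005, 0.085], [0, 0, 28.8, -0.22, -0.158, 0.025, 0.085], [0, 0, 28.8, -0.22, -0.158, 0.03, 0.085]],
  ],
)

```text
clock: 7.73
ee_pos: [0.4158, -0.2799, 0.0449]
tool_rot: [0.85, 0.526, -0.001, -0.002]
ft_force: [0.4, 1.0, 0.2]
finger_gap: 0.0849
gripper_force: 0.0
```

```bash
python3 - <<'E'
from h import *
rel([((.4155,-.2817,.003),ori(-26.6))])
t=manip.snapshot("top")["image"][100:290,150:470]; 
cv2.imwrite("pics/c.png",cv2.convertScaleAbs(cv2.resize(t,None,fx=2.5,fy=2.5),alpha=1.5))
E
```

```text
[-0.2, -0.0, 0.1] [-0.002, 0.001, 0.042]
```

View pics/c.png

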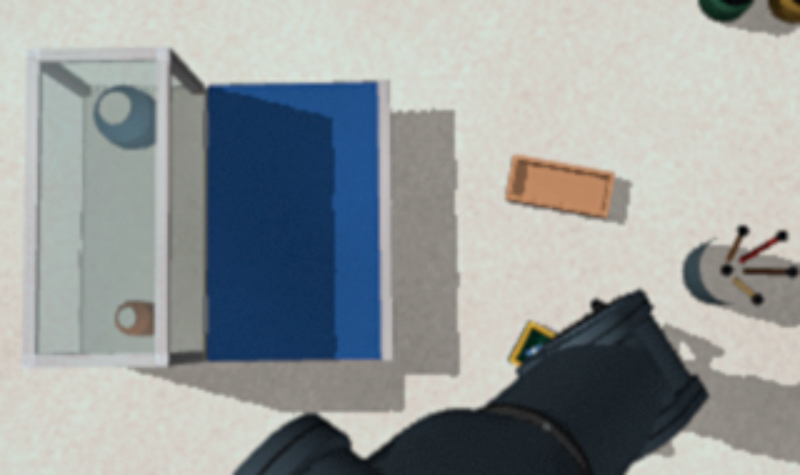

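The door lies open and level: the blue shelf spans 205–390 in the crop. The gripper is over the green dish at (530,345). Now I descend and grip.

Emit:
send_rows(
  motion=[
    [[0, 0, 0, -0.001, 0.001, 0.02, 0.085], [0, 0, 0, -0.002, 0.001, 0.037, 0.085], [0, 0, 0, -0.002, 0.001, 0.041, 0.085], [0, 0, 0, -0.002, 0.001, 0.041, 0.04], [0, 0, 0, -0.002, 0.001, 0.041, 0.03], [0, 0, 0, -0.002, 0.001, 0.041, 0.03], [0, 0, 0, -0.002, 0.001, 0.041, 0.03], [0, 0, 0, -0.002, 0.001, 0.041, 0.03], [0, 0, 0, -0.002, 0.001, 0.041, 0.03], [0, 0, 0, -0.002, 0.001, 0.041, 0.03]],
  ],
  squeeze=40,
)

```text
clock: 8.62
ee_pos: [0.4173, -0.2834, 0.0076]
tool_rot: [0.851, 0.526, 0.0, 0.001]
ft_force: [-1.2, 0.6, 6.6]
finger_gap: 0.0509
gripper_force: 41.9
```

Emit:
send_rows(
  motion=[
    [[0, 0, 0, 0, 0, -0.015, 0.03], [0, 0, 0, 0, 0, -0.04, 0.03], [0, 0, 0, 0, 0, -0.07, 0.03], [0, 0, 0, 0, 0, -0.1, 0.03], [0, 0, 0, 0, 0, -0.13, 0.03], [0, 0, 0, 0, 0, -0.145, 0.03], [0, 0, 0, 0, 0, -0.145, 0.03]],
  ],
)

```text
clock: 9.2
ee_pos: [0.4184, -0.2842, 0.1553]
tool_rot: [0.851, 0.526, 0.002, 0.003]
ft_force: [0.3, -0.4, -1.4]
finger_gap: 0.0513
gripper_force: 43.3
```

```bash
python3 - <<'E'
from h import *
w=W((-.095,.008,.155)); print(w)
rel([(w,ori(PH-90)),(W((-.095,.008,.095)),ori(PH-90))])
E
```

```text
[0.55544816 0.01510073 0.155     ]
[0.3, -0.2, 61.2] [0.329, -0.011, 0.0]
[0.3, -0.2, 61.2] [0.329, -0.012, 0.06]
```

Emit:
send_rows(
  motion=[
    [[0, 0, 3, 0.016, 0, 0, 0.03], [0, 0, 8, 0.04, -0.001, 0, 0.03], [0, 0, 12, 0.063, -0.002, 0, 0.03], [0, 0, 17, 0.087, -0.003, 0, 0.03], [0, 0, 21, 0.11, -0.003, 0, 0.03], [0, 0, 26, 0.134, -0.004, 0, 0.03], [0, 0, 30, 0.157, -0.005, 0, 0.03], [0, 0, 35, 0.181, -0.006, 0, 0.03], [0, 0, 39, 0.205, -0.007, 0, 0.03], [0, 0, 44, 0.23, -0.008, 0, 0.03], [0, 0, 48, 0.255, -0.009, 0, 0.03], [0, 0, 52, 0.28, -0.01, 0, 0.03], [0, 0, 56, 0.3, -0.01, 0, 0.03], [0, 0, 59, 0.317, -0.011, 0, 0.03], [0.3, -0.2, 61.2, 0.327, -0.011, 0, 0.03], [0.3, -0.2, 61.2, 0.329, -0.011, 0, 0.03], [0.3, -0.2, 61.2, 0.329, -0.011, 0, 0.03], [0.3, -0.2, 61.2, 0.329, -0.011, 0, 0.03]],
  ],
)

```text
clock: 10.7
ee_pos: [0.5536, 0.0152, 0.1511]
tool_rot: [1.0, 0.02, -0.003, -0.001]
ft_force: [0.5, -0.1, -1.6]
finger_gap: 0.051
gripper_force: 43.2
```

```bash
python3 - <<'E'
from h import *
rel([(W((-.095,.008,.1)),ori(PH-90)),(W((-.095,.008,.089)),ori(PH-90))])
E
```

```text
[-0.1, 0.3, 0.1] [0.002, 0.0, 0.051]
[-0.1, 0.3, 0.1] [0.002, 0.0, 0.062]
```

Emit:
send_rows(
  motion=[
    [[0, 0.3, 0, 0.002, 0, 0.025, 0.03], [0, 0.3, 0, 0.002, 0, 0.045, 0.03], [0, 0.3, 0, 0.002, 0, 0.055, 0.03], [0, 0.3, 0, 0.002, 0, 0.059, 0.03], [0, 0.3, 0, 0.002, 0, 0.062, 0.03], [0, 0.3, 0, 0.002, 0, 0.063, 0.03], [0, 0.3, 0, 0.002, 0, 0.063, 0.03]],
  ],
)

```text
clock: 11.28
ee_pos: [0.5561, 0.0159, 0.0889]
tool_rot: [1.0, 0.019, 0.0, -0.001]
ft_force: [0.1, 0.1, -2.1]
finger_gap: 0.0508
gripper_force: 43.1
```

Emit:
send_rows(
  motion=[
    [[0, 0, 0, 0, 0, 0.001, 0.03], [0, 0, 0, 0, 0, 0.002, 0.03], [0, 0, 0, 0, 0, 0.002, 0.03]],
  ],
)

```text
clock: 11.53
ee_pos: [0.5563, 0.0161, 0.0877]
tool_rot: [1.0, 0.02, 0.001, -0.002]
ft_force: [-2.3, 0.4, 9.8]
finger_gap: 0.051
gripper_force: 44.6
```

Emit:
send_rows(
  motion=[
    [[0, 0, 0, 0, 0, 0, 0.06], [0, 0, 0, 0, 0, 0, 0.075], [0, 0, 0, 0, 0, 0, 0.085], [0, 0, 0, 0, 0, 0, 0.085], [0, 0, 0, 0, 0, -0.02, 0.085], [0, 0, 0, 0, 0, -0.05, 0.085], [0, 0, 0, 0, 0, -0.08, 0.085], [0, 0, 0, 0, 0, -0.105, 0.085], [0, 0, 0, 0, 0, -0.12, 0.085], [0, 0, 0, 0, 0, -0.12, 0.085]],
  ],
)

```text
clock: 12.37
ee_pos: [0.5573, 0.0154, 0.2094]
tool_rot: [1.0, 0.02, 0.002, -0.001]
ft_force: [1.3, -0.6, -0.1]
finger_gap: 0.0851
gripper_force: 0.0
```

```bash
python3 - <<'E'
from h import *
o=manip.observe(); print(o["ee_pos"],o["q"])
rel([(W((-.20,.008,.21)),ori(PH)),(W((-.20,.008,.21)),ori(PH,45)),(W((-.20,.008,.21)),ori(PH-180,-45))])
E
```

```text
[0.55734908 0.01538581 0.20939941] [-0.69748244  0.59470009  0.96567117  1.8071229  -0.56787548  1.0400938
 -1.04394436]
[0.1, -0.3, -90.0] [-0.002, 0.105, -0.001]
[35.2, 34.9, -84.8] [-0.002, 0.105, -0.001]
[34.9, -35.3, 85.1] [-0.002, 0.105, -0.001]
```

Emit:
send_rows(
  motion=[
    [[0, 0, -6, 0, 0.007, 0, 0.04], [0, 0, -12, 0, 0.014, 0, 0.04], [0, 0, -18, 0, 0.021, 0, 0.04], [0, 0, -24, 0, 0.028, 0, 0.04], [0, 0, -30, 0, 0.035, 0, 0.04], [0, 0, -36, 0, 0.042, 0, 0.04], [0, 0, -42, 0, 0.049, 0, 0.04], [0, 0, -48, 0, 0.056, 0, 0.04], [0, 0, -54, 0, 0.063, 0, 0.04], [0, 0, -60, -0.001, 0.07, 0, 0.04], [0, 0, -66, -0.001, 0.077, 0, 0.04], [0, 0, -72, -0.001, 0.084, 0, 0.04], [0, 0, -78, -0.002, 0.091, 0, 0.04], [0, 0, -84, -0.002, 0.098, 0, 0.04], [0, 0, -90, -0.002, 0.105, 0, 0.04], [0, 0, -90, -0.002, 0.105, 0, 0.04], [0, 0, -90, -0.002, 0.105, 0, 0.04]],
  ],
)

```text
clock: 13.78
ee_pos: [0.5576, -0.0892, 0.2055]
tool_rot: [0.695, 0.719, 0.001, -0.001]
ft_force: [-0.5, 0.0, -0.1]
finger_gap: 0.0398
gripper_force: 0.0
```

Emit:
send_rows(
  motion=[
    [[0, 5, 0, 0, 0, 0, 0.04], [0, 10, 0, 0, 0, 0, 0.04], [0, 15, 0, 0, 0, 0, 0.04], [0, 20, 0, 0, 0, 0, 0.04], [0, 25, 0, 0, 0, 0, 0.04], [0, 30, 0, 0, 0, 0, 0.04], [0, 35, 0, 0, 0, 0, 0.04], [0, 40, 0, 0, 0, 0, 0.04], [0, 45, 0, 0, 0, 0, 0.04], [0, 45, 0, 0, 0, 0, 0.04], [0, 45, 0, 0, 0, 0, 0.04]],
  ],
)

```text
clock: 14.7
ee_pos: [0.5578, -0.0895, 0.2045]
tool_rot: [0.642, 0.664, 0.265, -0.277]
ft_force: [-0.1, 0.5, 0.1]
finger_gap: 0.0401
gripper_force: 0.0
```

```bash
python3 - <<'E'
from h import *
o=manip.observe(); print(o["ee_pos"],np.round(o["q"],2),(ori(PH,45).inv()*Ro.from_quat(o["tool_rot"])).as_rotvec(degrees=True))
T=manip.snapshot("top");S=manip.snapshot("scene")
t=T["image"][100:260,140:300]; s=S["image"][50:210,260:420]
cv2.imwrite("pics/d.png",cv2.convertScaleAbs(cv2.resize(np.hstack([t,s]),None,fx=2.5,fy=2.5),alpha=1.5))
for r in manip.regions_of("top","dish")[:2]:
    m=r["pixels"].astype(np.uint8); c=max(cv2.findContours(m,0,1)[0],key=cv2.contourArea); b=cv2.minAreaRect(c)
    k=[onz(T,u,.106)[:2] for u in cv2.boxPoints(b)]; a=p[2]
    print(r["confidence"],[(np.array([[np.cos(a),np.sin(a)],[-np.sin(a),np.cos(a)]])@(u-p[:2])).round(4).tolist() for u in k])
E
```

```text
[ 0.55778721 -0.08947336  0.20451017] [ 0.37  0.7   0.19  1.62 -0.76  1.42  0.93] [0.07535137 0.08872284 0.27077115]
0.86 [[-0.0705, 0.0639], [-0.0708, -0.0493], [-0.1208, -0.0484], [-0.1201, 0.0647]]
```

View pics/d.png

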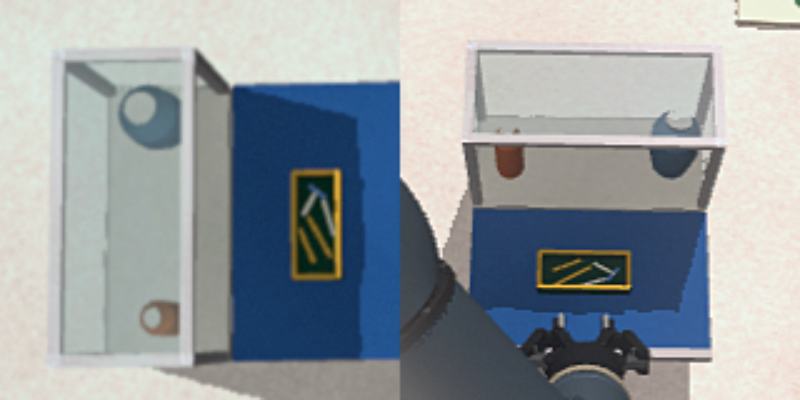

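```bash
python3 - <<'E'
from h import *
S=manip.snapshot("scene"); a=p[2]
C=lambda w:(np.array([[np.cos(a),np.sin(a)],[-np.sin(a),np.cos(a)]])@(w[:2]-p[:2])).round(3)
for n,q in [("bud",(497,524)),("blue",(650,700))]:
    for u in q: print(n,C(onz(S,((u-400)/2.5+260,50+165/2.5),.11)))
for q in("vase","bud_vase"):
    for r in manip.landmark_of("scene",q)[:1]: print(q,C(onz(S,r["uv"],.079)),r["confidence"])
f=(W((-.165,.008,.093)),ori(PH,45))
rel([(W((-.175,.008,.15)),ori(PH,45)),(W((-.165,.008,.093)),ori(PH,45))])
rel([(W((.015,.008,.091)),ori(PH,45))],f)
E
```

```text
bud [0.043 0.117]
bud [0.043 0.083]
blue [ 0.046 -0.077]
blue [ 0.048 -0.14 ]
vase [ 0.069 -0.109] 0.45
[-0.1, -0.1, 0.1] [-0.024, 0.001, 0.056]
[-0.1, -0.1, 0.1] [-0.057, 0.001, 0.104]
[0.0, 0.0, 0.0] [0.126, -0.0, 0.129]
```

The top crop shows the dish upright on the shelf, square to the cabinet. It lies at x −0.12 to −0.07 and y −0.05 to +0.065, and the vases clear it by about 18 mm or more. Next I lower the tilted fingers behind it.

Emit:
send_rows(
  motion=[
    [[0, 0, 0, -0.012, 0.001, 0.028, 0.02], [0, 0, 0, -0.024, 0.001, 0.056, 0.02], [0, 0, 0, -0.04, 0.001, 0.08, 0.02], [0, 0, 0, -0.053, 0.001, 0.099, 0.02], [0, 0, 0, -0.057, 0.001, 0.104, 0.02], [0, 0, 0, -0.057, 0.001, 0.104, 0.02], [0, 0, 0, -0.057, 0.001, 0.104, 0.02]],
  ],
)

```text
clock: 15.58
ee_pos: [0.5581, -0.0557, 0.0932]
tool_rot: [0.64, 0.666, 0.266, -0.276]
ft_force: [-0.4, -0.9, 0.6]
finger_gap: 0.02
gripper_force: 0.0
```

```bash
python3 - <<'E'
from h import *
rel([(W((-.135,.008,.089)),ori(PH,45)),(W((-.0,.008,.089)),ori(PH,45))])
E
```

```text
[-0.0, -0.1, 0.1] [0.019, 0.0, 0.025]
[-0.0, -0.1, 0.1] [0.114, 0.0, 0.12]
```

Emit:
send_rows(
  motion=[
    [[0, 0, 0, 0.01, 0, 0.015, 0.02], [0, 0, 0, 0.019, 0, 0.025, 0.02], [0, 0, 0, 0.025, 0, 0.031, 0.02], [0, 0, 0, 0.031, 0, 0.037, 0.02], [0, 0, 0, 0.037, 0, 0.043, 0.02], [0, 0, 0, 0.044, 0, 0.05, 0.02], [0, 0, 0, 0.051, 0, 0.057, 0.02], [0, 0, 0, 0.058, 0, 0.064, 0.02], [0, 0, 0, 0.065, 0, 0.071, 0.02], [0, 0, 0, 0.072, 0, 0.078, 0.02], [0, 0, 0, 0.079, 0, 0.085, 0.02], [0, 0, 0, 0.086, 0, 0.092, 0.02], [0, 0, 0, 0.093, 0, 0.099, 0.02], [0, 0, 0, 0.1, 0, 0.106, 0.02], [0, 0, 0, 0.105, 0, 0.111, 0.02], [0, 0, 0, 0.105, 0, 0.111, 0.02]],
  ],
)

```text
clock: 16.92
ee_pos: [0.551, 0.0996, 0.0887]
tool_rot: [0.639, 0.666, 0.266, -0.278]
ft_force: [0.1, 0.8, 0.6]
finger_gap: 0.0202
gripper_force: 0.0
```

```bash
cat >> h.py <<'E'
def Cc(w):
    a=p[2]; return (np.array([[np.cos(a),np.sin(a)],[-np.sin(a),np.cos(a)]])@(np.array(w)[:2]-p[:2])).round(4).tolist()
E
python3 - <<'E'
from h import *
o=manip.observe(); print(Cc(o["ee_pos"]),o["ee_pos"][2])
rel([(W((.014,.008,.090)),ori(PH,45))])
T=manip.snapshot("top");S=manip.snapshot("scene")
t=T["image"][100:260,140:300]; s=S["image"][50:210,260:420]
cv2.imwrite("pics/e.png",cv2.convertScaleAbs(cv2.resize(np.hstack([t,s]),None,fx=2.5,fy=2.5),alpha=1.5))
E
```

```text
[-0.0104, 0.0092] 0.08867389523625263
[-0.2, -0.2, 0.1] [0.018, 0.001, 0.016]
```

View pics/e.png

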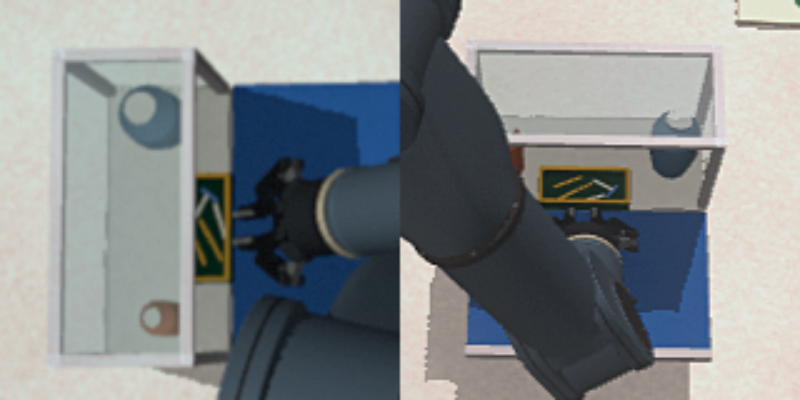

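The dish is moving in squarely, with its rear edge now at about the front plane. I'll push about 27 mm more.

Emit:
send_rows(
  motion=[
    [[0, 0, 0, 0.005, 0, 0.005, 0.02], [0, 0, 0, 0.01, 0, 0.01, 0.02], [0, 0, 0, 0.015, 0, 0.015, 0.02], [0, 0, 0, 0.02, 0, 0.019, 0.02], [0, 0, 0, 0.02, 0, 0.019, 0.02], [0, 0, 0, 0.02, 0, 0.019, 0.02]],
  ],
)

```text
clock: 17.52
ee_pos: [0.5504, 0.1254, 0.0894]
tool_rot: [0.64, 0.666, 0.266, -0.277]
ft_force: [-0.1, -0.9, -0.0]
finger_gap: 0.0199
gripper_force: 0.0
```

```bash
python3 - <<'E'
from h import *
o=manip.observe(); print(Cc(o["ee_pos"]),o["ee_pos"][2])
f=(np.array(o["ee_pos"]),Ro.from_quat(o["tool_rot"]))
T=manip.snapshot("top");S=manip.snapshot("scene")
for r in manip.regions_of("scene","dish")[:1]:
    m=r["pixels"].astype(np.uint8); c=max(cv2.findContours(m,0,1)[0],key=cv2.contourArea); b=cv2.minAreaRect(c)
    print(r["confidence"],[Cc(onz(S,u,.105)) for u in cv2.boxPoints(b)])
R=ori(PH,45)
rel([(W((-.05,.008,.12)),R),(W((-.30,.0,.17)),R),(W((-.30,.0,.045)),R)])
E
```

```text
[0.0154, 0.0088] 0.08942598177573974
0.89 [[0.075, 0.0631], [0.0772, -0.0489], [0.0097, -0.0486], [0.0076, 0.0616]]
[-0.0, -0.1, 0.0] [-0.024, 0.001, -0.067]
[-0.0, -0.1, 0.0] [-0.165, 0.008, -0.28]
[-0.0, -0.1, 0.0] [-0.253, 0.008, -0.192]
```

Emit:
send_rows(
  motion=[
    [[0, 0, 0, -0.008, 0, -0.022, 0.01], [0, 0, 0, -0.016, 0, -0.045, 0], [0, 0, 0, -0.024, 0, -0.067, 0], [0, 0, 0, -0.04, 0.01, -0.09, 0], [0, 0, 0, -0.056, 0.02, -0.115, 0], [0, 0, 0, -0.072, 0.03, -0.138, 0], [0, 0, 0, -0.088, 0.04, -0.162, 0], [0, 0, 0, -0.104, 0.05, -0.186, 0], [0, 0, 0, -0.12, 0.06, -0.21, 0], [0, 0, 0, -0.136, 0.07, -0.235, 0], [0, 0, 0, -0.152, 0.08, -0.26, 0], [0, 0, 0, -0.165, 0.088, -0.28, 0], [0, 0, 0, -0.165, 0.088, -0.28, 0], [0, 0, 0, -0.165, 0.088, -0.28, 0]],
  ],
)

```text
clock: 18.83
ee_pos: [0.6507, -0.1885, 0.169]
tool_rot: [0.641, 0.665, 0.266, -0.276]
ft_force: [-0.1, 0.2, -0.0]
finger_gap: 0.0001
gripper_force: 0.0
```

```bash
python3 - <<'E'
from h import *
o=manip.observe(); print(Cc(o["ee_pos"]),o["ee_pos"][2])
T=manip.snapshot("top");S=manip.snapshot("scene")
for q in [(440,192),(466,195),(451,219),(467,208),(440,208)]: print("brush",onz(T,q,.2))
t=T["image"][90:290,150:490]; s=S["image"][50:360,230:430]
o=np.zeros((550,800,3),np.uint8); t=cv2.resize(t,None,fx=1.4,fy=1.4); s=cv2.resize(s,None,fx=1.6,fy=1.6); o[:t.shape[0],:t.shape[1]]=t; o[:s.shape[0],480:480+s.shape[1]]=s
cv2.imwrite("pics/f.png",cv2.convertScaleAbs(o,alpha=1.5))
E
```

```text
[-0.3021, -0.0793] 0.16895027112873914
brush [ 0.54979592 -0.41393188  0.2       ]
brush [ 0.54399514 -0.47573436  0.2       ]
brush [ 0.48588927 -0.4400281   0.2       ]
brush [ 0.51296292 -0.47797738  0.2       ]
brush [ 0.511482   -0.41396595  0.2       ]
```

View pics/f.png

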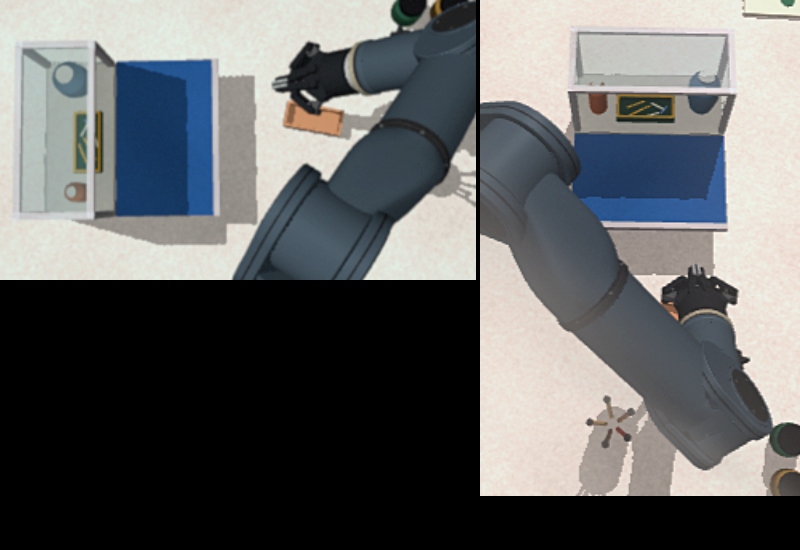

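The dish sits inside between the vases, at crop (645,107), upright and square. The arm is near the plain dish but above it, and clear of the brushes as long as I move toward the door while lowering.

```bash
python3 - <<'E'
from h import *
R=ori(PH,45)
rel([(W((-.228,-.1,.15)),R),(W((-.228,-.1,.036)),R),(W((-.188,-.1,.033)),R)])
print("arc")
f=(W((-.188,-.1,.033)),R)
H=np.array([0,.08]);P=[];q=np.sqrt(.5)
for th in np.linspace(np.pi/2,0,20):
    u=np.array([-np.sin(th),np.cos(th)]);n=np.array([-np.cos(th),-np.sin(th)])
    if th>np.pi/4: t=H+.2*u+.014*n+.03*np.array([q,-q])
    else: t=H+.17*u+.014*n
    t=t-.0078; P.append((W((t[0],-.1,t[1])),R))
rel(P,f)
E
```

```text
[-0.1, -0.2, 0.0] [0.037, 0.021, 0.064]
[-0.1, -0.2, 0.0] [-0.044, 0.021, 0.145]
[-0.1, -0.2, 0.0] [-0.018, 0.021, 0.175]
arc
[0.0, 0.0, 0.0] [0.004, 0.0, -0.002]
[0.0, 0.0, 0.0] [0.015, 0.0, -0.014]
[0.0, 0.0, 0.0] [0.028, 0.0, -0.025]
[0.0, 0.0, 0.0] [0.041, 0.0, -0.035]
[0.0, 0.0, 0.0] [0.055, 0.0, -0.044]
[0.0, 0.0, 0.0] [0.069, 0.0, -0.052]
[0.0, 0.0, 0.0] [0.085, 0.0, -0.058]
[0.0, 0.0, 0.0] [0.1, -0.0, -0.063]
[0.0, 0.0, 0.0] [0.117, 0.0, -0.067]
[0.0, 0.0, 0.0] [0.133, 0.0, -0.07]
[0.0, 0.0, 0.0] [0.148, 0.0, -0.071]
[0.0, 0.0, 0.0] [0.162, 0.0, -0.071]
[0.0, 0.0, 0.0] [0.176, 0.0, -0.07]
[0.0, 0.0, 0.0] [0.19, -0.0, -0.067]
[0.0, 0.0, 0.0] [0.204, -0.0, -0.064]
[0.0, 0.0, 0.0] [0.217, -0.0, -0.059]
[0.0, 0.0, 0.0] [0.23, -0.0, -0.054]
[0.0, 0.0, 0.0] [0.243, -0.0, -0.047]
[0.0, 0.0, 0.0] [0.254, -0.0, -0.039]
[0.0, 0.0, 0.0] [0.265, 0.0, -0.03]
```

Emit:
send_rows(
  motion=[
    [[0, 0, 0, 0.009, 0.005, 0.016, 0], [0, 0, 0, 0.018, 0.01, 0.032, 0], [0, 0, 0, 0.028, 0.016, 0.048, 0], [0, 0, 0, 0.037, 0.021, 0.064, 0], [0, 0, 0, 0.017, 0.021, 0.084, 0], [0, 0, 0, -0.003, 0.021, 0.104, 0], [0, 0, 0, -0.023, 0.021, 0.124, 0], [0, 0, 0, -0.038, 0.021, 0.139, 0], [0, 0, 0, -0.044, 0.021, 0.145, 0], [0, 0, 0, -0.044, 0.021, 0.145, 0], [0, 0, 0, -0.035, 0.021, 0.155, 0], [0, 0, 0, -0.026, 0.021, 0.165, 0], [0, 0, 0, -0.018, 0.021, 0.175, 0], [0, 0, 0, -0.018, 0.021, 0.175, 0], [0, 0, 0, -0.018, 0.021, 0.175, 0]],
  ],
)

```text
clock: 20.18
ee_pos: [0.6677, -0.0723, 0.0348]
tool_rot: [0.639, 0.666, 0.266, -0.277]
ft_force: [-0.0, 0.9, -0.4]
finger_gap: -0.0002
gripper_force: 0.0
```

```bash
python3 - <<'E'
from h import *
o=manip.observe(); print(Cc(o["ee_pos"]),o["ee_pos"][2],o["ft_force"])
rel([(W((-.188,-.1,.033)),ori(PH,45))])
E
```

```text
[-0.1867, -0.1008] 0.034766534770303587 [-0.04031123  0.91871803 -0.3923867 ]
[-0.1, -0.2, 0.2] [-0.002, -0.001, 0.0]
```

Emit:
send_rows(
  motion=[
    [[0, 0, 0, 0.004, 0, -0.002, 0], [0, 0, 0, 0.015, 0, -0.014, 0], [0, 0, 0, 0.028, 0, -0.025, 0], [0, 0, 0, 0.041, 0, -0.035, 0], [0, 0, 0, 0.055, 0, -0.044, 0], [0, 0, 0, 0.069, 0, -0.052, 0], [0, 0, 0, 0.085, 0, -0.058, 0], [0, 0, 0, 0.1, 0, -0.063, 0], [0, 0, 0, 0.117, 0, -0.067, 0], [0, 0, 0, 0.133, 0, -0.07, 0], [0, 0, 0, 0.148, 0, -0.071, 0], [0, 0, 0, 0.162, 0, -0.071, 0], [0, 0, 0, 0.176, 0, -0.07, 0], [0, 0, 0, 0.19, 0, -0.067, 0], [0, 0, 0, 0.204, 0, -0.064, 0], [0, 0, 0, 0.217, 0, -0.059, 0], [0, 0, 0, 0.23, 0, -0.054, 0], [0, 0, 0, 0.243, 0, -0.047, 0], [0, 0, 0, 0.253, 0, -0.04, 0], [0, 0, 0, 0.253, 0, -0.04, 0]],
  ],
)

```text
clock: 21.85
ee_pos: [0.6619, 0.0785, 0.245]
tool_rot: [0.638, 0.667, 0.268, -0.276]
ft_force: [0.6, 0.8, -0.5]
finger_gap: -0.0
gripper_force: 0.0
```

```bash
python3 - <<'E'
from h import *
o=manip.observe(); print(Cc(o["ee_pos"]),o["ee_pos"][2],o["ft_force"])
rel([(W((-.022,-.1,.242)),ori(PH,45))])
E
```

```text
[-0.0357, -0.1008] 0.24503529090475365 [ 0.6082519   0.79839986 -0.49263375]
[0.0, -0.3, 0.3] [0.008, -0.001, 0.012]
```

Emit:
send_rows(
  motion=[
    [[0, 0, 0, 0.004, 0, 0.005, 0], [0, 0, 0, 0.007, 0, 0.009, 0], [0, 0, 0, 0.009, 0, 0.012, 0], [0, 0, 0, 0.01, 0, 0.013, 0], [0, 0, 0, 0.01, 0, 0.013, 0]],
  ],
)

```text
clock: 22.27
ee_pos: [0.6609, 0.0921, 0.239]
tool_rot: [0.64, 0.666, 0.266, -0.277]
ft_force: [-0.4, -1.5, 0.6]
finger_gap: 0.0
gripper_force: 0.5
```

Emit:
send_rows(
  motion=[
    [[0, 0, 0, 0.002, 0, 0.002, 0], [0, 0, 0, 0.003, 0, 0.003, 0], [0, 0, 0, 0.003, 0, 0.003, 0]],
  ],
)

```text
clock: 22.52
ee_pos: [0.6607, 0.0964, 0.2389]
tool_rot: [0.64, 0.666, 0.266, -0.277]
ft_force: [0.1, -1.9, 0.9]
finger_gap: -0.0001
gripper_force: 1.1
```

```bash
python3 - <<'E'
from h import *
o=manip.observe(); print(Cc(o["ee_pos"]),o["ee_pos"][2],o["ft_force"])
T=manip.snapshot("top");S=manip.snapshot("scene")
t=T["image"][100:260,140:300]; s=S["image"][50:210,260:420]
cv2.imwrite("pics/g.png",cv2.convertScaleAbs(cv2.resize(np.hstack([t,s]),None,fx=2.5,fy=2.5),alpha=1.5))
E
```

```text
[-0.0178, -0.1003] 0.23890934760100363 [ 0.05884721 -1.89203732  0.85457144]
```

View pics/g.png

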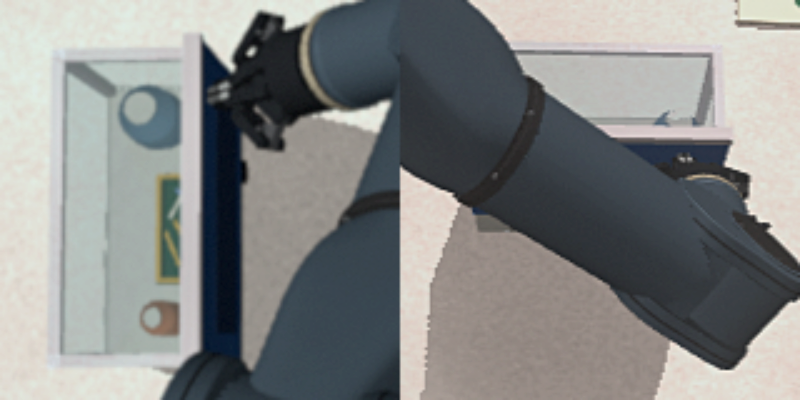

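The door is nearly upright, with its strip at crop columns 185–203 against the roof. I'll keep pressing until it meets its stop.

Emit:
send_rows(
  motion=[
    [[0, 0, 0, 0.001, 0, 0.001, 0], [0, 0, 0, 0.002, 0, 0.002, 0], [0, 0, 0, 0.003, 0, 0.003, 0], [0, 0, 0, 0.003, 0, 0.003, 0]],
  ],
)

```text
clock: 22.95
ee_pos: [0.6608, 0.0975, 0.2389]
tool_rot: [0.641, 0.665, 0.265, -0.275]
ft_force: [-2.1, -13.2, 6.8]
finger_gap: -0.0001
gripper_force: 6.3
```

Emit:
send_rows(
  motion=[
    [[0, 0, 0, 0.001, 0, 0.001, 0], [0, 0, 0, 0.002, 0, 0.002, 0], [0, 0, 0, 0.002, 0, 0.002, 0]],
  ],
)

```text
clock: 23.2
ee_pos: [0.6609, 0.0977, 0.2388]
tool_rot: [0.642, 0.665, 0.265, -0.274]
ft_force: [-5.2, -21.3, 10.1]
finger_gap: 0.0003
gripper_force: 10.7
```

It is against the stop: the force rises and the tip no longer moves. I'll back off and check.

Emit:
send_rows(
  motion=[
    [[0, 0, 0, -0.01, 0, -0.01, 0], [0, 0, 0, -0.02, 0, -0.025, 0], [0, 0, 0, -0.025, 0, -0.05, 0], [0, 0, 0, -0.025, 0, -0.075, 0], [0, 0, 0, -0.025, 0, -0.1, 0], [0, 0, 0, -0.025, 0, -0.12, 0], [0, 0, 0, -0.025, 0, -0.13, 0], [0, 0, 0, -0.025, 0, -0.13, 0], [0, 0, 0, -0.025, 0, -0.13, 0]],
  ],
)

```text
clock: 23.95
ee_pos: [0.6647, -0.0058, 0.3124]
tool_rot: [0.64, 0.666, 0.266, -0.277]
ft_force: [-0.5, -0.5, 0.2]
finger_gap: -0.0003
gripper_force: 0.0
```

```bash
python3 - <<'E'
from h import *
o=manip.observe(); print(o["ee_pos"],o["ft_force"],o["clock"])
T=manip.snapshot("top");S=manip.snapshot("scene")
t=T["image"][100:260,140:300]; s=S["image"][50:370,260:420]
out=np.zeros((600,800,3),np.uint8); out[:480,:480]=cv2.resize(t,None,fx=3,fy=3,interpolation=2); out[:600,490:790]=cv2.resize(s,(300,600))
cv2.imwrite("pics/i.png",cv2.convertScaleAbs(out,alpha=1.5))
print("closed edge inner expected",proj(T,W((0,-.15,.28))),proj(T,W((0,.15,.28))))
for c in("top","scene"):
  for q in("dish","plain_dish","brush_pot"):
    print(c,q,[(np.round(r["uv"]).tolist(),round(r["confidence"],2)) for r in manip.regions_of(c,q)[:2]])
E
```

```text
[ 0.66469176 -0.00579022  0.31244542] [-0.48377282 -0.51205183  0.2096002 ] 23.95
closed edge inner expected [213.96354229 113.16939463] [213.19203281 246.42950094]
top dish []
top plain_dish []
top brush_pot [([444.0, 211.0], 0.69)]
scene dish []
scene plain_dish [([347.0, 257.0], 0.94)]
scene brush_pot []
```

View pics/i.png

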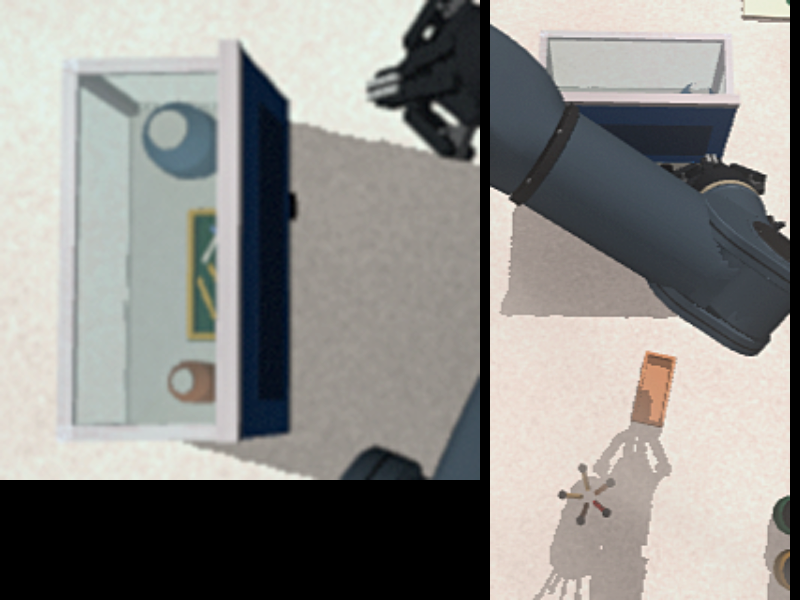

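The strip's inner edge is at column ~213, which is where a closed door should put it. The dish is upright between the vases, and the plain dish (347,257) and the pot haven't moved.

```bash
python3 -c "
from rig import manip
print(manip.sign_off())"
```

```text
the job is handed in; nothing more can be done
None
```

I opened the flap door to its stop, set the painted dish upright between the two vases, pushed the door fully closed and handed the job in. It took about 24 s of the 72 s allowed, and the last pictures showed the plain dish, brush pot and vases where they started.

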